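# Push the bit case home between wet rails

## Robot

A 6-joint arm with a two-finger parallel gripper is mounted at the origin on the work surface. World frame = base frame: x ahead of the robot, y to its left, z up, the work surface at z = 0. Lengths are in m, angles in rad, forces in N, time in s.
With the tool pointing down it reaches from about 0.425 to 0.95 m from the base axis. Payload 3.5 kg.
Tool frame: the origin (TCP) lies at the very end of the fingers, on their centre line; the grasp point (between the pads) lies ctrl.grip_point_offset behind it (ctrl.grip_point_offset is the distance from the TCP to the grasp point, in m); z points along the fingers, y is the direction in which the jaws open and shut (so a half turn about z gives the same grasp; the last joint's range is limited). The gripper opens to 85 mm and grips with 20 to 120 N. Pads are 22 mm wide; open, the fingers measure 114 mm over their backs; the gripper's body (76 mm by 85 mm) begins 54 mm behind the grasp point. The pads swing forward as they close: fully open they stand 13 mm farther back than shut.
Start: joints at [1.115, 0.286, 1.577, -0, 1.279, -0.15], TCP at [0.203, 0.644, 0.231] pointing down, gripper open.
Joint ranges: [-2.77, 2.77], [-0.9, 2.22], [0.21, 2.48], [-1.53, 4.67], [0.24, 2.81], [-2.84, 2.84]. Speed limits (rad/s): [2.79, 2.79, 3.14, 3.14, 3.14, 3.14].

## Interface

Orientations are given as a unit quaternion [x, y, z, w].
In Python, from plant import telemetry, imaging, ticket, finder, ctrl gives the robot as it stands. The module is installed in compiled form; this text tells all that it offers.
- The arm moves only by the shell command python3 -m crank 'ROWS' [FORCE]. ROWS is JSON, a list of rows, each a list of 7 numbers: the shift along the tool's x, y, z scaled (see below), then the turn, a rotation vector about the tool's x, y, z scaled (see below), then the opening, from 0 (shut) to 1 (fully open). A call has 1 to 12 rows; each row is the pose to reach, as a shift and turn from the pose commanded when the call began, along the tool's axes at that moment; what a row does not reach only later rows make up. The controller multiplies each number of a shift by 0.15 m and each number of a turn by 90 degrees. A row lasts 1/10 s, in which the tool goes at most 50 mm and 8.59 degrees, less where a joint would pass 70% of its speed; a pose out of reach is approached as far as the arm can. A call with a number of a shift or a turn outside -1 to 1 is refused whole. A call with a gripper value outside its range is refused whole. The fingers move at their own pace and stop on an object; FORCE is the grip in N (left out, the last holds). Time passes only in rows, so rows that repeat a pose let the fingers close. It gives the time, the measured TCP pose, the force and the opening at its end, in the units of the state.
- telemetry.get_state(): the state, without advancing time (a new reading comes with each control period).
- imaging.read_camera(name): name is "side" or "top"; returns a dict with "pixels" (480x640x3 uint8, red, green, blue), "vfov" (degrees; the focal length in pixels is half the picture's height over the tangent of half this angle, whatever the lens; pixels are square), "cx", "cy" (the principal point, pixels), "rvec" (rotation vector, rad) and "tvec" (3), from world to camera coordinates, as OpenCV has them. Camera axes: x right, y down, z forward; pixel columns grow to the right and rows downward; lengths in m; the calibration is good to about 2 mm. A picture is of the moment at which its call begins. There is no depth.
- ticket.sign_off(): hands the job in, once; it reports no verdict.
Trained networks look in a picture, given as the dict that the camera call returned (one of the last four; its "shot" number tells which), for a name from the list of things; names that differ only in an ending like _2 or _b are one class to them, and where a whole thing is asked for, a point or a joint stands for the part that bears it (a point fixed in the world has none). Each returns a list of dicts, best first, with "confidence" (0 to 1); they miss things now and then, are a little off and sometimes report something else, mostly with a low value. They report only what shows in the picture. A call takes as long as a camera call. They do not tell look-alikes from the thing itself.
- finder.masks_of(label, picture): "pixels" (480x640 bool, what is visible of it) and "extent" ([left, top, right, bottom] in pixels, round what is visible of it).
- finder.pinpoint(label, picture): "location" ([row, column] in pixels: a listed point, or the origin of a listed thing).
The state is a dict: "time": time; "qpos": joint angles; "dq": joint speeds; "joint_efforts": joint torques, N m; "eef_pos": TCP position; "tcp_rot": TCP orientation; "contact_force": force on the tool from outside, world axes, zero at the start; "wrist_torque": the same for the moment, N m; "opening": opening from 0.0 (shut) to 1.0 (fully open).
Only numpy, scipy, OpenCV 4.12 (cv2) and the standard library are available. Lean on these libraries where they do the work, as an engineer would, in place of code of your own. Each camera call takes 0.05 s, during which the arm holds its last target.

## Task

Push the black-and-orange bit case along the dock board and down the lane between the two red rails until it is fully home against the cork stop. The paint on the rails is still wet, so neither the case nor you may touch either rail at any time. Only push the case with your fingers, never lift or tip it, leave everything else on the bench and the board where it is, and finish clear of everything.

Things in the scene. Friction and masses are not known exactly. Their poses are not given: they have to be found in the camera images.
- dock: Fixed grey board 470 x 240 x 12 mm, on the bench. Origin on the bench plane, on the lane's centre line; x: along the lane, the way to push; y: left; z up. Board: x -260 to 210, y -120 to 120 mm, top at z = 12. The lane runs from x = 20 (mouth) to the fixed cork stop's face at x = 190 mm, 110 mm wide between the rails (y -55 to 55). The case starts on the bare part, x below 20. Stop 34 mm tall, 146 wide.
- rail_left: Red rail left of the lane (dock y positive), fixed to the board: 170 mm long, 18 mm wide, 22 mm tall, its top 34 mm above the bench. Origin at the centre of its underside, at dock (105, 64, 12) mm. Same axes as the dock.
- rail_right: Red rail right of the lane, same size, origin at dock (105, -64, 12) mm.
- lane_mouth (a point): Centre of the lane's mouth on the board's top, at dock (20, 0, 12) mm.
- lane_end (a point): Foot of the cork stop's face on the lane's centre line, on the board's top, at dock (190, 0, 12) mm.
- case: Loose closed bit case, black, orange panel on top: 120 mm long (its x), 90 wide (its y), 50 tall, 0.4 to 0.8 kg, flat upright sides. Origin at the centre of its underside. Starts flat on the bare board, its x along the lane within 12 degrees, up to 25 mm off the centre line, its centre at dock x -150 to -110 mm. Home: centre at dock x = 130 mm, 10 mm clear of each rail.
- screw_jar: Bystander, leave it alone: small amber screw jar, 34 mm across, 45 mm tall, standing on the dock board outside the left rail. Origin at its underside.
- sanding_block: Bystander, leave it alone: cork sanding block 65 x 32 x 25 mm, lying on the dock board outside the right rail. Origin at its underside.
- glue: Bystander, leave it alone: yellow glue bottle, 56 mm across, 170 mm tall, on the bench. Origin at its underside.
- tape: Bystander, leave it alone: yellow tape measure, about 70 mm across, 36 mm tall, on the bench. Origin at its underside.
- screwdriver: Bystander, leave it alone: red-handled screwdriver lying on the bench. Origin at its underside.
- paint_tin: Bystander, leave it alone: tin of red paint, 90 mm across, 100 mm tall, on the bench. Origin at its underside.
- offcut: Bystander, leave it alone: pale wood offcut 160 x 50 x 30 mm, lying on the bench. Origin at its underside.
Not all that is in view belongs to the job. Leave any yellow look-alike of the case alone.

How it is judged:
By the outcome, as a careful person would: the job done as asked, in the order asked, and still so for the second after the job is handed in, with the robot touching nothing.
It also fails if it takes over 61 s, if anything falls off the work surface, if the arm or the gripper's body presses on something with over 40 N, if the wrist force passes 120 N, or if a joint passes its speed limit or range.

## Working session

There is one attempt and no reset: what is moved stays moved. The work goes in short steps, Python scripts to look and compute and a shell command to move; the robot and the scene stay as the last step left them, time stands still between calls to the robot, and variables do not carry over. Pictures are saved under pics/ and viewed, and the job is handed in when it is done.

```bash
mkdir -p pics
cat > h.py <<'E'
import numpy as np, cv2
from plant import telemetry, imaging, ticket, finder, ctrl
from scipy.spatial.transform import Rotation as R
def K(p):
    f=240/np.tan(np.radians(p["vfov"])/2); return f
def toworld(p,rc,z):
    f=K(p); r,c=rc
    d=np.array([(c-p["cx"])/f,(r-p["cy"])/f,1.]); M=cv2.Rodrigues(np.array(p["rvec"],float))[0]; t=np.array(p["tvec"],float)
    o=-M.T@t; d=M.T@d; return o+d*(z-o[2])/d[2]
def topix(p,X):
    f=K(p); M=cv2.Rodrigues(np.array(p["rvec"],float))[0]; q=M@np.array(X,float)+np.array(p["tvec"],float)
    return np.array([p["cy"]+f*q[1]/q[2], p["cx"]+f*q[0]/q[2]])
def save(p,n): cv2.imwrite("pics/"+n,cv2.cvtColor(p["pixels"],cv2.COLOR_RGB2BGR))
E
python3 - <<'E'
from h import *
s=telemetry.get_state(); print(s["time"],s["eef_pos"],s["tcp_rot"],s["opening"],s["contact_force"],ctrl.grip_point_offset)
for n in("top","side"):
    p=imaging.read_camera(n); save(p,n+"0.png"); print(n,{k:v for k,v in p.items() if k!="pixels"})
    for l in("case","lane_mouth","lane_end","rail_left","rail_right","dock","screw_jar","sanding_block"):
        print(l,[(np.round(d["location"],1).tolist(),round(d["confidence"],2)) for d in finder.pinpoint(l,p)][:4])
print(telemetry.get_state()["time"])
E
```

```text
0.0 [0.20287195 0.64308755 0.22992319] [ 1.52304540e-01  9.88332881e-01 -1.14874261e-03 -3.53307491e-04] 1.0004368921496427 [-0.47923566  0.09297497 -0.52027274] 0.0187
top {'vfov': 43.320453870125334, 'cx': 319.79890672098907, 'cy': 242.85487092628003, 'rvec': array([ 2.20582989, -2.14803801,  0.13368888]), 'tvec': array([-0.04560025,  0.46265332,  1.70605405]), 'shot': 1}
case [([285.3, 416.7], 0.84), ([314.1, 474.5], 0.84), ([221.5, 347.1], 0.65), ([311.5, 226.5], 0.62)]
lane_mouth [([223.6, 289.8], 0.66)]
lane_end [([217.1, 230.4], 0.86)]
rail_left [([245.7, 259.9], 0.71), ([176.5, 177.0], 0.47)]
rail_right [([201.4, 265.4], 0.91)]
dock [([224.4, 296.2], 0.58)]
screw_jar [([257.1, 248.7], 0.4)]
sanding_block [([185.8, 265.9], 0.85), ([221.6, 348.6], 0.57)]
side {'vfov': 54.860280633277085, 'cx': 321.5468967036012, 'cy': 238.8832255336777, 'rvec': array([ 2.19087816, -0.87793643,  0.40066427]), 'tvec': array([-0.34438301,  0.25040433,  0.90793903]), 'shot': 2}
case [([257.6, 369.5], 0.92), ([364.6, 391.1], 0.85), ([459.0, 434.2], 0.64), ([242.9, 194.1], 0.61)]
lane_mouth [([228.7, 316.9], 0.8)]
lane_end [([196.4, 278.3], 0.81), ([236.8, 324.1], 0.15)]
rail_left [([220.6, 282.4], 0.7)]
rail_right [([199.9, 318.0], 0.72)]
dock [([237.0, 324.2], 0.83)]
screw_jar [([163.6, 221.1], 0.48)]
sanding_block [([199.3, 163.8], 0.36)]
0.9
```

View pics/top0.png

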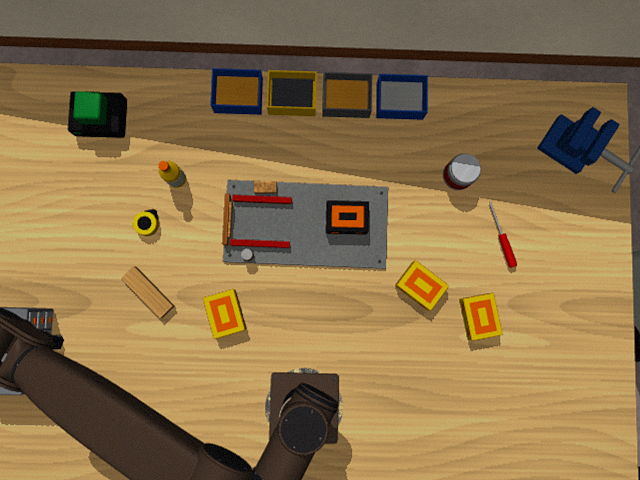

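View pics/side0.png

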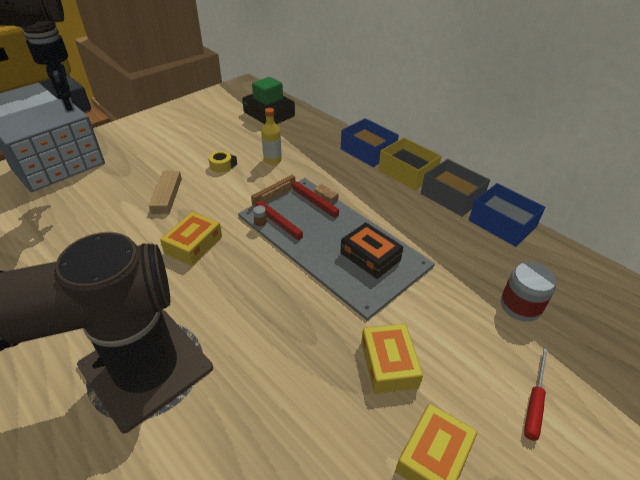

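Run:
```python
from h import *
for n in("top","side"):
    p=imaging.read_camera(n); np.save(n+"1.npy",p,allow_pickle=True)
    for l in("dock","rail_left","rail_right","case"):
        for i,d in enumerate(finder.masks_of(l,p)):
            m=d["pixels"]; print(n,l,i,round(d["confidence"],2),d["extent"],m.sum(), (lambda v:(v.mean(0).round(1)))(np.argwhere(m)))
            np.save(f"m_{n}_{l}_{i}.npy",m)
    a,b,c,d=(215,170,395,280) if n=="top" else (230,160,440,325)
    im=cv2.resize(p["pixels"][b:d,a:c],None,fx=800/(c-a)*.99,fy=800/(c-a)*.99,interpolation=cv2.INTER_CUBIC)
    im=im[:600]; cv2.imwrite(f"pics/{n}1crop.png",im[:,:,::-1])
```

```text
top dock 0 0.92 [223.2, 180.3, 388.1, 270.0] 11672 [225.  301.1]
top dock 1 0.68 [326.7, 200.9, 372.0, 236.0] 1377 [217.1 346.3]
top dock 2 0.59 [491.3, 201.1, 516.7, 268.2] 388 [245.2 505. ]
top rail_left 0 0.88 [229.1, 239.9, 292.7, 249.0] 453 [242.8 259. ]
top rail_right 0 0.91 [235.5, 193.3, 293.1, 204.7] 416 [198.7 262.6]
top case 0 0.9 [328.2, 201.7, 370.2, 238.3] 1390 [216.8 346.7]
top case 1 0.89 [202.9, 285.5, 245.1, 339.5] 1444 [313.1 224. ]
top case 2 0.75 [396.5, 260.8, 447.6, 312.2] 1398 [284.7 421.2]
top case 3 0.74 [457.6, 293.5, 504.7, 340.0] 1557 [316.  480.3]
top case 4 0.18 [220.6, 178.0, 386.1, 269.6] 11499 [224.9 301.4]
side dock 0 0.75 [240.0, 174.5, 436.8, 322.2] 10613 [244.  329.9]
side rail_left 0 0.92 [260.3, 201.0, 304.3, 238.5] 497 [220.6 281.1]
side rail_right 0 0.89 [294.1, 178.9, 338.8, 215.1] 516 [199.1 315.9]
side case 0 0.94 [338.0, 224.1, 405.7, 279.9] 2124 [248.9 370.6]
side case 1 0.89 [394.5, 404.8, 475.6, 480.0] 4055 [447.1 435.8]
side case 2 0.78 [162.3, 211.4, 218.6, 263.4] 1983 [237.7 191.2]
side case 3 0.61 [357.6, 322.4, 421.0, 392.0] 3263 [358.1 390.8]
```

View pics/top1crop.png

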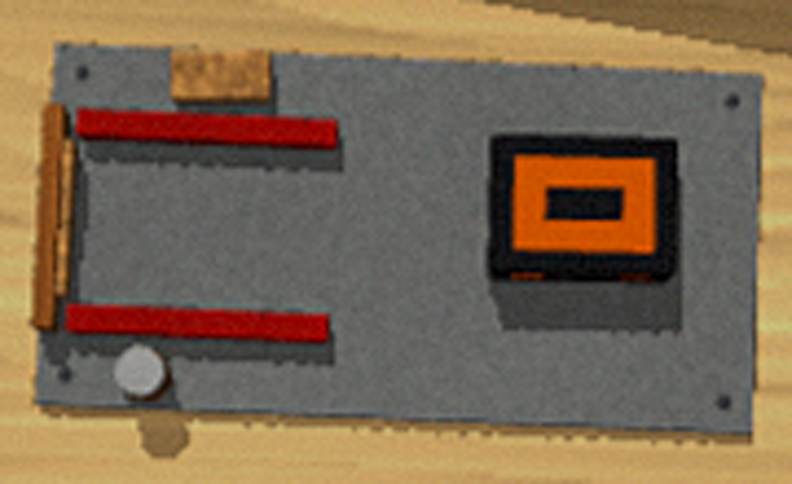

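View pics/side1crop.png

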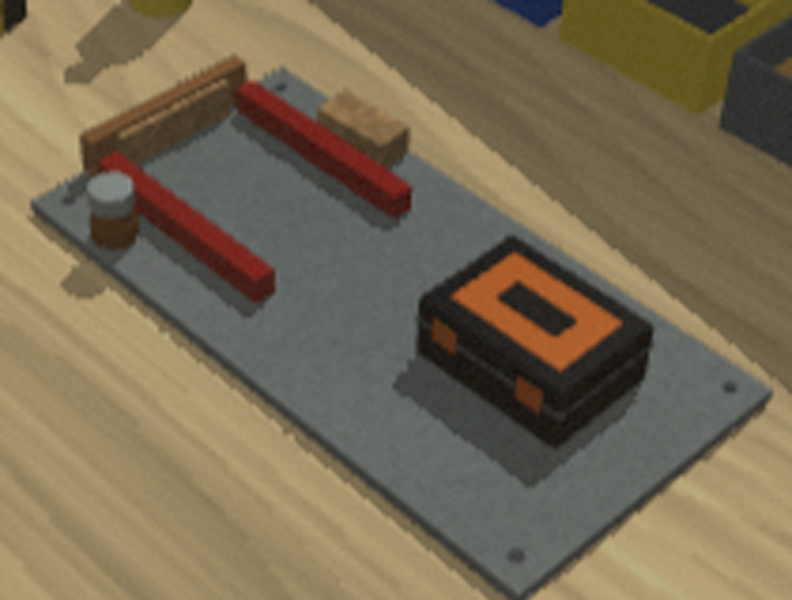

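```bash
cat > fit.py <<'E'
from h import *
from scipy.optimize import least_squares
T=np.load("top1.npy",allow_pickle=True).item();S=np.load("side1.npy",allow_pickle=True).item()
def tp(x,y): return np.array([170+(y+.5)/4.4-.5,215+(x+.5)/4.4-.5])
def sp(x,y): k=792/210; return np.array([160+(y+.5)/k-.5,230+(x+.5)/k-.5])
def X(q,P):
    c,s=np.cos(q[2]),np.sin(q[2]); return [q[0]+c*P[0]-s*P[1],q[1]+s*P[0]+c*P[1],P[2]]
def fit(obs,q0):
    f=lambda q:np.concatenate([topix(p,X(q,P))-o for p,o,P in obs])
    r=least_squares(f,q0,x_scale=[.01,.01,.01],loss="soft_l1"); return r.x,r.fun.reshape(-1,2)
C=[(.21,-.12,.012),(-.26,-.12,.012),(-.26,.12,.012),(.21,.12,.012)]
ot=[(T,tp(*o),P) for o,P in zip([(57,43),(763,73),(752,430),(37,402)],C)]
os_=[(S,sp(*o),P) for o,P in zip([(280,68),(771,394),(518,592),(33,205)],C)]
P=[(.06,.045,.062),(.06,-.045,.062),(-.06,-.045,.062),(-.06,.045,.062)]
ct=[(T,tp(*o),p) for o,p in zip([(490,270),(493,135),(678,138),(674,272)],P)]
cs=[(S,sp(*o),p) for o,p in zip([(420,302),(513,238),(652,330),(556,405)],P)]
if __name__=="__main__":
    for nm,a,b in(("dock",ot,os_),("case",ct,cs)):
        for k,o in(("top",a),("side",b),("both",a+b)):
            q,r=fit(o,[.6,0,1.5]); print(nm,k,q.round(4),np.degrees(q[2]).round(2),r.round(1).tolist())
    qd=fit(ot+os_,[.6,0,1.5])[0]; qc=fit(ct+cs,[.6,0,1.5])[0]
    for (p,n,bx) in((T,"top",(215,170,395,280)),(S,"side",(230,160,440,325))):
        a,b,c,d=bx;k=792/(c-a)
        im=cv2.resize(p["pixels"][b:d,a:c],None,fx=k,fy=k,interpolation=cv2.INTER_CUBIC)[:,:,::-1].copy()
        def rect(q,x0,x1,y0,y1,z,col):
            pts=[topix(p,X(q,(x,y,z))) for x,y in((x0,y0),(x1,y0),(x1,y1),(x0,y1))]
            cv2.polylines(im,[np.array([[(u[1]-a+.5)*k,(u[0]-b+.5)*k] for u in pts]).astype(int)],True,col,1)
        rect(qd,-.26,.21,-.12,.12,.012,(255,255,0)); rect(qd,.02,.19,.055,.073,.034,(0,255,0)); rect(qd,.02,.19,-.073,-.055,.034,(0,255,0))
        rect(qc,-.06,.06,-.045,.045,.062,(255,0,255)); rect(qc,-.06,.06,-.045,.045,.012,(255,0,255))
        cv2.imwrite(f"pics/{n}_ov.png",im[:600])
    M=R.from_euler('z',qd[2]).as_matrix()[:2,:2]; print("case in dock",M.T@(qc[:2]-qd[:2]),np.degrees(qc[2]-qd[2]))
E
python3 fit.py
```

```text
dock top [0.5214 0.0322 1.5574] 89.24 [[-0.4, -0.4], [-0.4, 0.3], [0.5, 0.6], [0.3, -0.5]]
dock side [0.5194 0.0331 1.5575] 89.24 [[-0.1, 0.3], [-0.9, 0.7], [1.4, -0.1], [-1.0, -1.4]]
dock both [0.5206 0.0328 1.5567] 89.19 [[-0.2, -0.6], [-0.1, 0.1], [0.9, 0.3], [0.5, -0.7], [-0.2, 0.7], [-1.0, 1.0], [1.3, 0.3], [-1.2, -0.9]]
case top [ 0.5383 -0.1082  1.5775] 90.38 [[0.3, -0.2], [-0.7, -0.4], [-0.4, 0.0], [0.8, 0.6]]
case side [ 0.533  -0.1103  1.5529] 88.97 [[-0.3, -1.5], [-0.2, -0.2], [0.7, 0.8], [-0.2, 0.3]]
case both [ 0.5359 -0.1088  1.5626] 89.53 [[0.8, -0.3], [-0.1, 0.1], [0.7, 0.5], [1.9, 0.6], [-1.0, -1.1], [-1.0, -0.1], [-0.4, 1.1], [-1.2, 1.0]]
case in dock [-0.14143996 -0.01733959] 0.3398759733379292
```

View pics/top_ov.png

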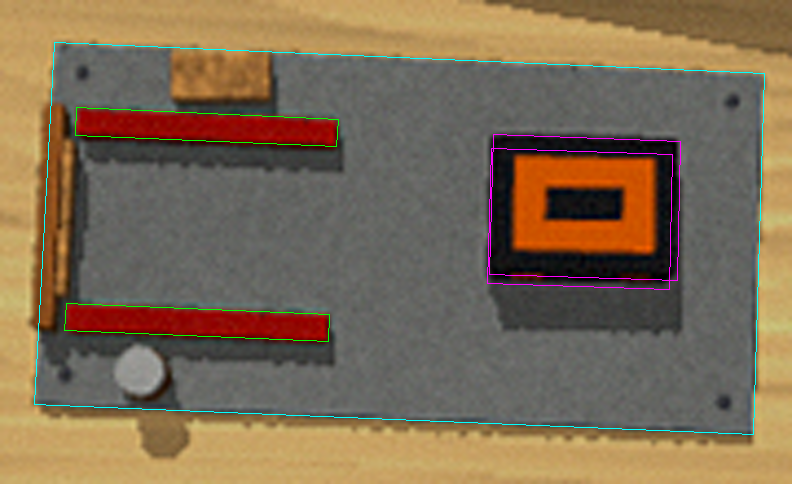

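View pics/side_ov.png

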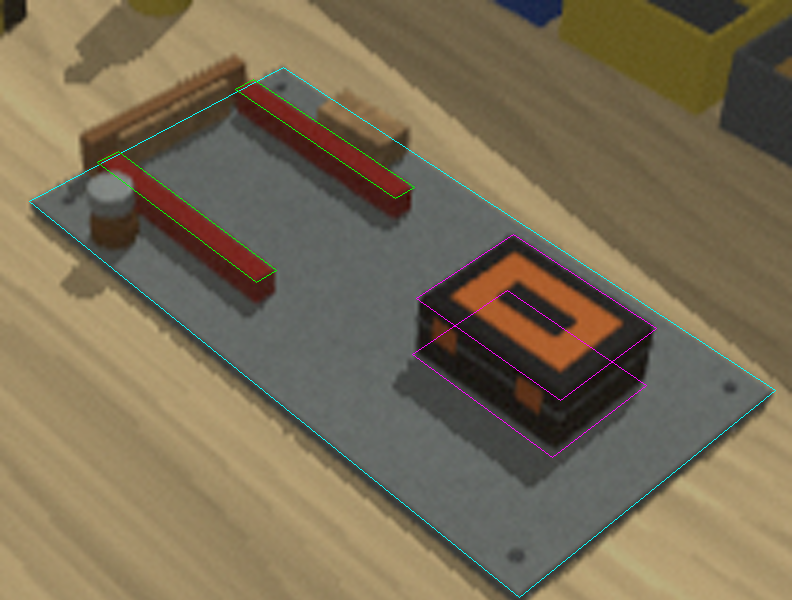

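Candidates for the case in the top view, as (row, col):
- (217, 347): black with an orange panel, on the dock board.
- (285, 421), (314, 224) and (316, 480): yellow look-alikes on the bench.

I choose (217, 347). The close crop confirms a black body with an orange panel, and the overlay of the fit matches the board, rails and case in both views. The case sits at about dock (-141, -17) mm with yaw about +1°.

The plan has two steps:
1. Shut the fingers and nudge the case +17 mm sideways from its dock -y side.
2. Push it from behind with the fingers spread and their tips above rail height.

```bash
python3 -m crank '[[-0.5,-0.5,0,0,0,0.2,0],[-1,-1,0,0,0,0.814,0],[-1,-1,0,0,0,0.814,0],[-1,-1,0,0,0,0.814,0],[-1,-1,0,0,0,0.814,0],[-1,-1,0,0,0,0.814,0],[-1,-1,0,0,0,0.814,0],[-1,-1,0,0,0,0.814,0],[-1,-1,0,0,0,0.814,0],[-1,-1,0,0,0,0.814,0],[-1,-1,0,0,0,0.814,0]]'
python3 - <<'E'
from h import *
s=telemetry.get_state(); r=R.from_quat(s["tcp_rot"]).as_matrix(); print(s["time"],s["eef_pos"],np.degrees(np.arctan2(r[1,0],r[0,0])),r.round(3).tolist(),s["opening"])
E
```

```text
time: 2.5
eef_pos: [0.3011, 0.4555, 0.2314]
tcp_rot: [0.711, 0.703, 0.0, 0.0]
contact_force: [0.2, 0.1, -0.5]
opening: 0.001
2.5 [0.30105747 0.45550189 0.23141515] 89.32441913912189 [[0.012, 1.0, 0.0], [1.0, -0.012, 0.0], [0.0, 0.0, -1.0]] 0.0008745936936966215
```

```bash
python3 -m crank '[[-0.25,0.25,0,0,0,0,0],[-0.5,0.5,0,0,0,0,0],[-0.75,0.75,0,0,0,0,0],[-1,1,0,0,0,0,0],[-1,1,0,0,0,0,0]]' 
python3 -m crank '[[-0.25,0.25,0,0,0,0,0],[-0.5,0.5,0,0,0,0,0],[-0.75,0.75,0,0,0,0,0],[-1,1,0,0,0,0,0],[-1,1,0,0,0,0,0]]' 
python3 -m crank '[[-0.25,0.05,0,0,0,0,0],[-0.5,0.08,0,0,0,0,0],[-0.75,0.08,0,0,0,0,0],[-1,0.08,0,0,0,0,0],[-1,0.08,0,0,0,0,0]]' 
python3 -m crank '[[-0.25,0,0,0,0,0,0],[-0.5,0,0,0,0,0,0],[-0.74,0,0,0,0,0,0],[-0.74,0,0,0,0,0,0],[-0.74,0,0,0,0,0,0]]'
python3 - <<'E'
from h import *
s=telemetry.get_state(); r=R.from_quat(s["tcp_rot"]).as_matrix(); print(s["time"],s["eef_pos"],np.degrees(np.arctan2(r[1,0],r[0,0])))
E
```

```text
time: 3.0
eef_pos: [0.4518, 0.3004, 0.2316]
tcp_rot: [0.713, 0.701, 0.0, 0.001]
contact_force: [0.1, -0.2, -0.3]
opening: -0.0
time: 3.5
eef_pos: [0.5995, 0.1483, 0.2312]
tcp_rot: [0.713, 0.701, 0.0, 0.001]
contact_force: [-0.1, 0.5, 0.5]
opening: 0.003
time: 4.0
eef_pos: [0.6067, -0.0014, 0.2313]
tcp_rot: [0.713, 0.701, -0.0, 0.0]
contact_force: [-0.2, 0.0, -0.9]
opening: 0.003
time: 4.5
eef_pos: [0.6053, -0.1088, 0.2311]
tcp_rot: [0.712, 0.702, 0.0, -0.001]
contact_force: [-0.7, 0.2, 0.5]
opening: 0.005
4.5 [ 0.60533032 -0.10876749  0.23114025] 89.22337875968414
```

```bash
python3 -m crank '[[0,0,0.2,0,0,0,0],[0,0,0.4,0,0,0,0],[0,0,0.6,0,0,0,0],[0,0,0.8,0,0,0,0],[0,0,0.9,0,0,0,0],[0,0,1,0,0,0,0],[0,0,1,0,0,0,0]]'
python3 - <<'E'
from h import *
s=telemetry.get_state(); print(s["time"],s["eef_pos"],s["contact_force"])
for n in("top","side"):
    p=imaging.read_camera(n)
    im=p["pixels"][160:325,230:440] if n=="side" else p["pixels"][150:300,215:415]
    cv2.imwrite(f"pics/{n}2.png",cv2.resize(im,None,fx=3.6,fy=3.6,interpolation=cv2.INTER_CUBIC)[:,:,::-1])
E
```

```text
time: 5.2
eef_pos: [0.6044, -0.1084, 0.0795]
tcp_rot: [0.711, 0.703, -0.001, -0.002]
contact_force: [-0.6, 0.1, -0.7]
opening: -0.002
5.2 [ 0.60440731 -0.1083774   0.07949404] [-0.56368557  0.13869995 -0.65555349]
```

View pics/side2.png

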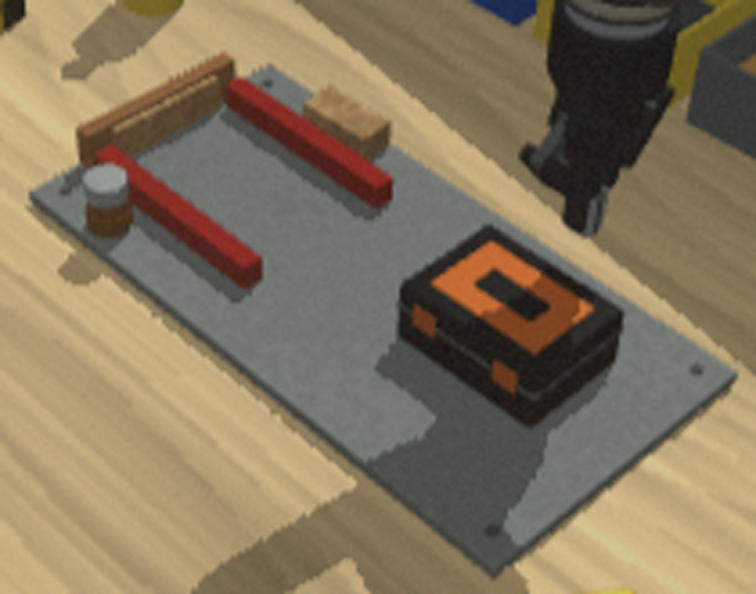

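View pics/top2.png

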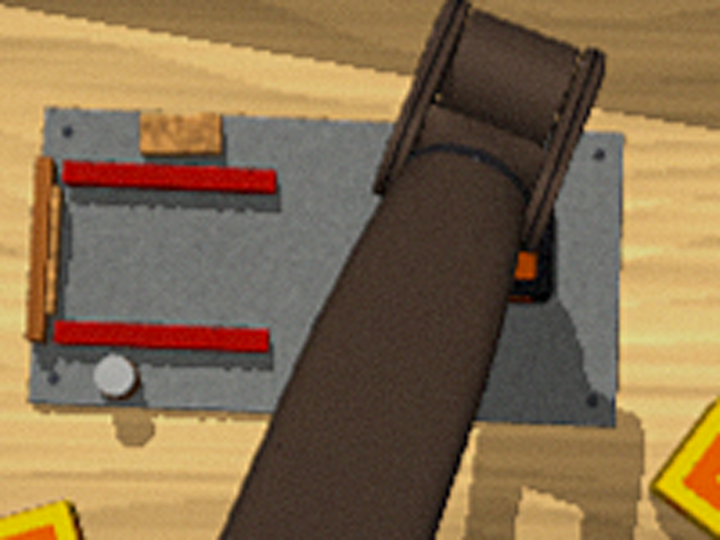

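```bash
python3 -m crank '[[0,0,0.1,0,0,0,0],[0,0,0.2,0,0,0,0],[0,0,0.275,0,0,0,0],[0,0,0.275,0,0,0,0],[0,-0.03,0.275,0,0,0,0],[0,-0.06,0.275,0,0,0,0],[0,-0.085,0.275,0,0,0,0],[0,-0.11,0.275,0,0,0,0],[0,-0.13,0.275,0,0,0,0],[0,-0.13,0.275,0,0,0,0]]'
cat > look.py <<'E'
from h import *
import sys
s=telemetry.get_state(); print(s["time"],s["eef_pos"].round(4),s["contact_force"].round(1))
qd=np.array([.5206,.0328,1.5567]); M=R.from_euler('z',qd[2]).as_matrix()[:2,:2]
print("tcp dock",(M.T@(s["eef_pos"][:2]-qd[:2])).round(4))
p=imaging.read_camera("side"); np.save("sidelast.npy",p,allow_pickle=True)
k=3.77;im=cv2.resize(p["pixels"][160:325,230:440],None,fx=k,fy=k,interpolation=cv2.INTER_CUBIC)[:600,:,::-1]
cv2.imwrite(f"pics/{sys.argv[1]}.png",im)
E
python3 look.py s3
```

```text
time: 6.3
eef_pos: [0.5858, -0.1096, 0.0406]
tcp_rot: [0.712, 0.702, 0.0, 0.0]
contact_force: [0.4, -0.6, 0.5]
opening: -0.002
6.3 [ 0.5858 -0.1096  0.0406] [ 0.4 -0.6  0.5]
tcp dock [-0.1415 -0.0672]
```

View pics/s3.png

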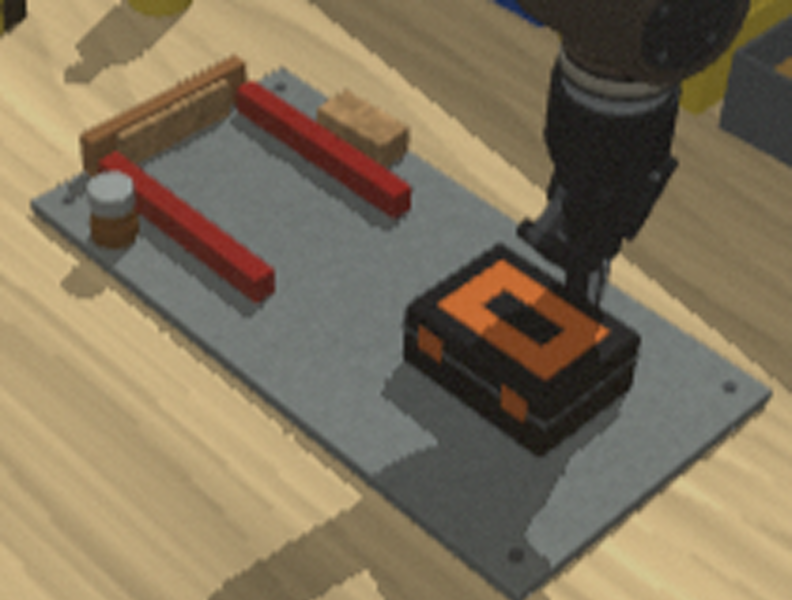

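```bash
cat > cf.py <<'E'
from fit import *
qd=np.array([.5206,.0328,1.5567]); M=R.from_euler('z',qd[2]).as_matrix()[:2,:2]
def cf(pts):
    o=[(S,sp(*a),p) for a,p in zip(pts,P) if a is not None]
    q,r=fit(o,[.55,0,1.55]); print("case dock mm",(1e3*(M.T@(q[:2]-qd[:2]))).round(1),"yaw",np.degrees(q[2]-qd[2]).round(1),r.round(1).tolist()); return q
if __name__=="__main__":
    cf([(420,302),(513,238),(652,330),(556,405)])
    cf([(405,310),(501,243),(639,338),(541,413)])
    cf([(405,310),(501,243),(639,338),None])
E
python3 cf.py
```

```text
case dock mm [-142.9  -14.4] yaw -0.2 [[-0.3, -1.5], [-0.2, -0.2], [0.7, 0.8], [-0.2, 0.3]]
case dock mm [-141.5   -3.5] yaw -0.5 [[-0.7, -1.2], [0.2, -0.2], [0.6, 0.8], [-0.2, 0.4]]
case dock mm [-142.2   -4.7] yaw 0.5 [[-0.4, -0.7], [0.1, -0.3], [0.1, 1.4]]
```

```bash
python3 -m crank '[[0,-0.02,0,0,0,0,0],[0,-0.045,0,0,0,0,0],[0,-0.045,0,0,0,0,0],[0,-0.045,0,0,0,0,0],[0,0.05,0,0,0,0,0],[0,0.14,0,0,0,0,0],[0,0.14,0,0,0,0,0]]' 
python3 look.py s4
```

```text
time: 7.05
eef_pos: [0.6069, -0.1096, 0.0396]
tcp_rot: [0.712, 0.702, -0.001, -0.001]
contact_force: [-0.9, 0.0, 0.3]
opening: -0.001
7.05 [ 0.6069 -0.1096  0.0396] [-0.9  0.   0.3]
tcp dock [-0.1412 -0.0883]
```

View pics/s4.png

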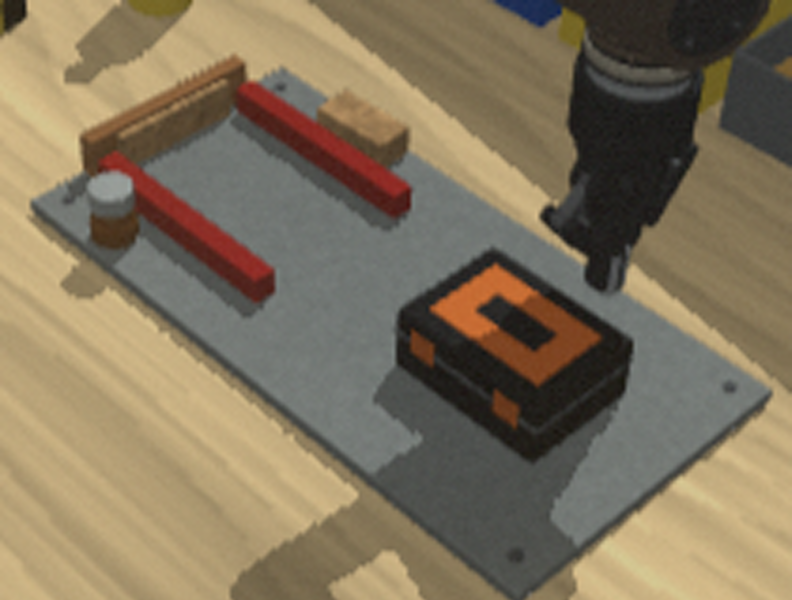

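```bash
python3 -m crank '[[0,0,-0.25,0,0,0,0],[0,0,-0.5,0,0,0,0.4],[-0.2,-0.2,-0.55,0,0,0,0.4],[-0.45,-0.4,-0.55,0,0,0,0.4],[-0.6,-0.587,-0.55,0,0,0,0.4],[-0.6,-0.587,-0.55,0,0,0,0.4],[-0.6,-0.587,-0.55,0,0,0,0.4]]' 
python3 look.py s5
python3 - <<'E'
from h import *
p=imaging.read_camera("top"); np.save("toplast.npy",p,allow_pickle=True)
cv2.imwrite("pics/t5.png",cv2.resize(p["pixels"][170:280,215:395],None,fx=4.4,fy=4.4,interpolation=cv2.INTER_CUBIC)[:,:,::-1])
E
```

```text
time: 7.8
eef_pos: [0.5162, -0.1985, 0.122]
tcp_rot: [0.713, 0.702, -0.0, -0.001]
contact_force: [0.7, 0.2, -1.6]
opening: 0.399
7.8 [ 0.5162 -0.1985  0.122 ] [ 0.7  0.2 -1.6]
tcp dock [-0.2313  0.0011]
```

View pics/s5.png

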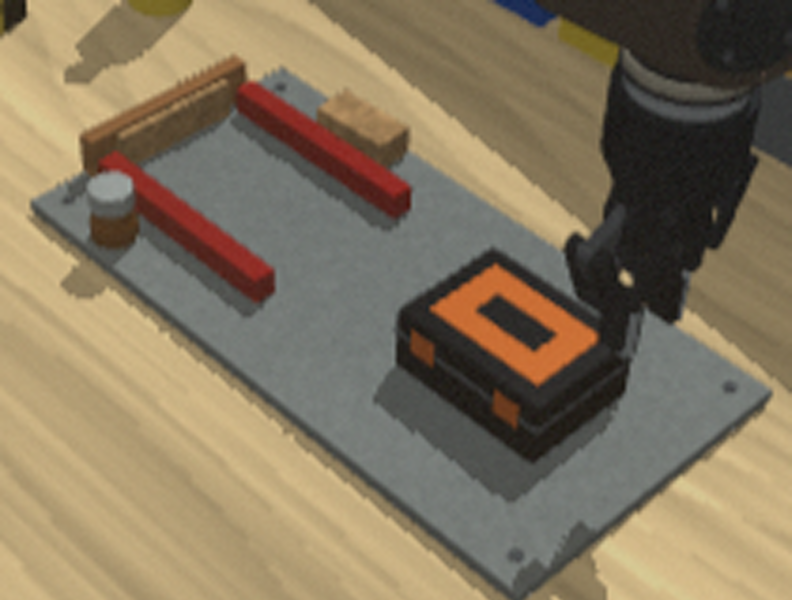

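View pics/t5.png

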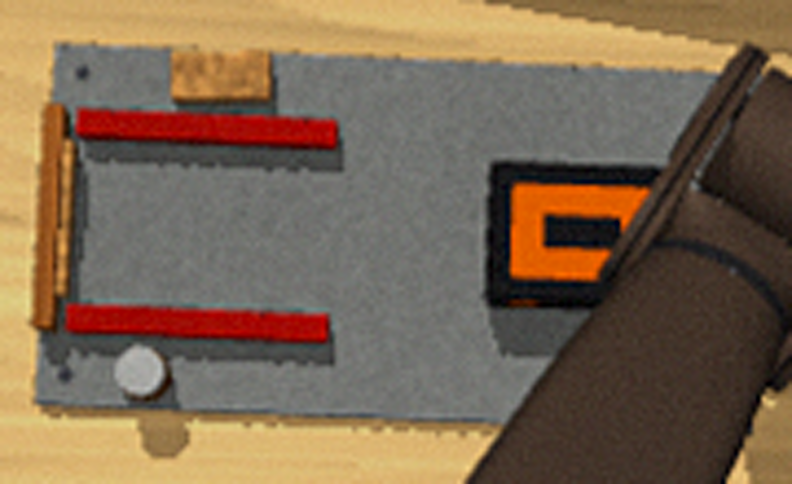

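Run:
```python
from cf import *
cf([(397,316),(493,249),(632,343),(533,420)])
for a in((513,201.5),(511,230.5),(584,205),):
    w=toworld(T,tp(*a),.062)[:2]; print((1e3*(M.T@(w-qd[:2]))).round(1))
# board check: rail outer left/inner midpoints
for a in((77,122),(66,317),(338,134),(328,328)):
    w=toworld(T,tp(*a),.034)[:2]; print((1e3*(M.T@(w-qd[:2]))).round(1))
```

```text
case dock mm [-141.9    4.1] yaw -0.3 [[-0.7, -1.3], [0.1, -0.2], [0.9, 0.7], [-0.3, 0.5]]
[-95.3 -19.1]
[-94.7  -0.3]
[-140.8  -18.7]
[189.2 -63.4]
[189.3  64.2]
[ 19.4 -62.8]
[20.2 64.3]
```

```bash
python3 -m crank '[[0,0,0.2,0,0,0,0.4],[0,0,0.4,0,0,0,0.4],[0,0,0.55,0,0,0,0.4],[0,0,0.55,0,0,0,0.4],[0.04,0,0.55,0,0,0,0.4],[0.08,0,0.55,0,0,0,0.4],[0.12,0,0.55,0,0,0,0.4],[0.16,0,0.55,0,0,0,0.4],[0.2,0,0.55,0,0,0,0.4],[0.24,0,0.55,0,0,0,0.4],[0.28,0,0.55,0,0,0,0.4],[0.28,0,0.55,0,0,0,0.4]]'
python3 look.py s6
```

```text
time: 9.1
eef_pos: [0.5192, -0.1565, 0.0411]
tcp_rot: [0.712, 0.702, 0.001, 0.001]
contact_force: [1.0, -3.1, 1.0]
opening: 0.402
9.1 [ 0.5192 -0.1565  0.0411] [ 1.  -3.1  1. ]
tcp dock [-0.1893 -0.0012]
```

View pics/s6.png

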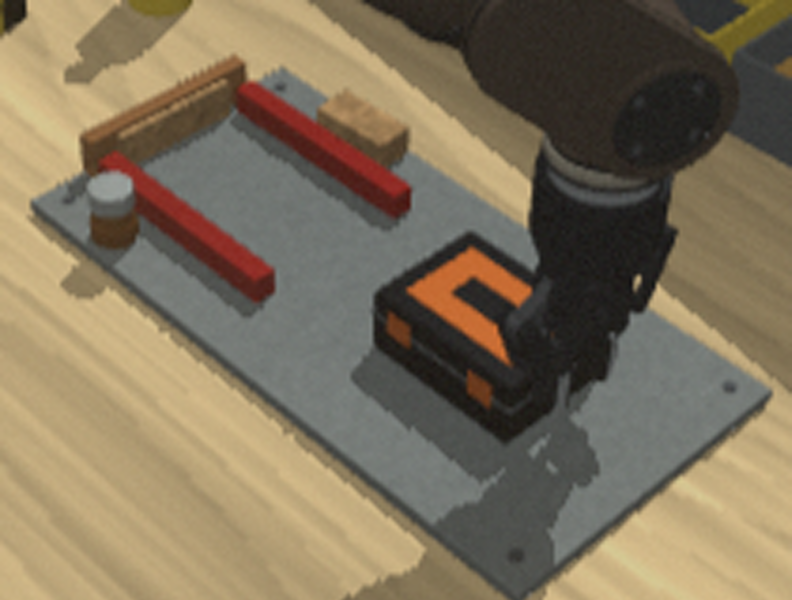

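```bash
python3 -m crank '[[0.04,0,0,0,0,0,0.4],[0.08,0,0,0,0,0,0.4],[0.12,0,0,0,0,0,0.4],[0.16,0,0,0,0,0,0.4],[0.2,0,0,0,0,0,0.4],[0.24,0,0,0,0,0,0.4],[0.28,0,0,0,0,0,0.4],[0.32,0,0,0,0,0,0.4],[0.36,0,0,0,0,0,0.4],[0.4,0,0,0,0,0,0.4],[0.44,0,0,0,0,0,0.4],[0.44,0,0,0,0,0,0.4]]'
python3 look.py s7
python3 - <<'E'
from h import *
p=imaging.read_camera("top"); np.save("toplast.npy",p,allow_pickle=True)
cv2.imwrite("pics/t7.png",cv2.resize(p["pixels"][170:280,215:395],None,fx=4.4,fy=4.4,interpolation=cv2.INTER_CUBIC)[:,:,::-1])
E
```

```text
time: 10.35
eef_pos: [0.5193, -0.0903, 0.0403]
tcp_rot: [0.712, 0.702, 0.0, 0.0]
contact_force: [1.5, -2.5, 1.2]
opening: 0.4
10.35 [ 0.5193 -0.0903  0.0403] [ 1.5 -2.5  1.2]
tcp dock [-0.1231 -0.0004]
```

View pics/s7.png

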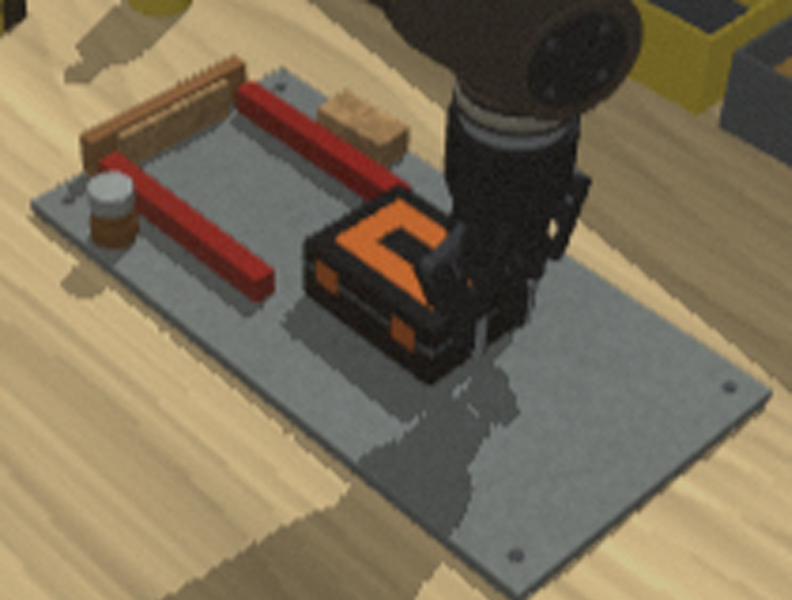

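View pics/t7.png

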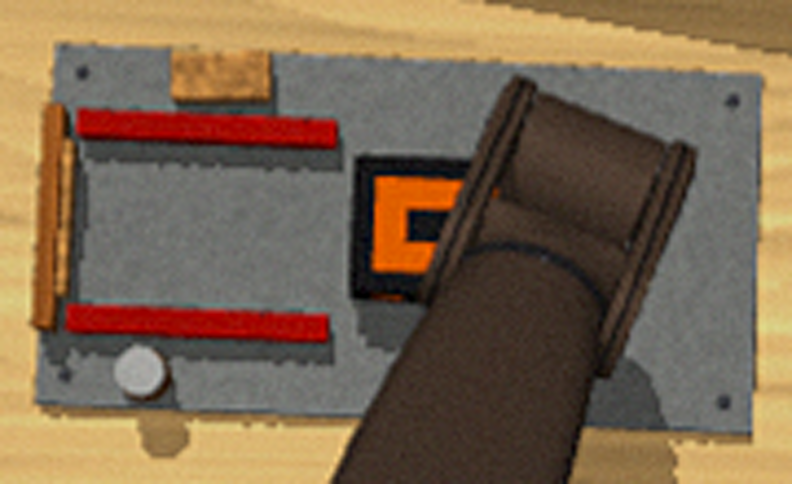

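```bash
cat > panel.py <<'E'
from cf import *
import sys
p=np.load("toplast.npy",allow_pickle=True).item()
h=cv2.cvtColor(p["pixels"],cv2.COLOR_RGB2HSV).astype(int)
m=(h[...,0]<16)&(h[...,0]>4)&(h[...,1]>200)&(h[...,2]>150)
a=[int(v) for v in sys.argv[1:5]]  # r0 r1 c0 c1
pts=[]
for c in range(a[2],a[3]):
    r=np.where(m[a[0]:a[1],c])[0]
    if len(r)<5: print(c,len(r)); continue
    r=r+a[0]
    for e in((r[0]-.5,c),(r[-1]+.5,c)):
        w=toworld(p,e,.062)[:2]; pts.append(1e3*(M.T@(w-qd[:2])))
    print(c,r[0],r[-1],pts[-2].round(1),pts[-1].round(1),"mid y",(pts[-2][1]+pts[-1][1])/2)
E
python3 panel.py 200 236 298 316
```

```text
298 0
299 0
300 211 230 [ -7.  -29.3] [-9.4 27.4] mid y -0.9389848355642201
301 210 231 [ -9.7 -32.2] [-12.3  30.1] mid y -1.0684811642756173
302 210 231 [-12.5 -32.4] [-15.1  30. ] mid y -1.1877387312218364
303 210 231 [-15.3 -32.5] [-17.9  29.9] mid y -1.3070044244417591
304 210 231 [-18.1 -32.6] [-20.7  29.7] mid y -1.426278244766058
305 210 231 [-20.9 -32.7] [-23.5  29.6] mid y -1.5455601930253593
306 211 231 [-23.8 -30. ] [-26.3  29.5] mid y -0.24277672769699876
307 210 231 [-26.5 -33. ] [-29.1  29.4] mid y -1.784148476672737
308 210 231 [-29.3 -33.1] [-31.9  29.3] mid y -1.9034548137228917
309 211 231 [-32.3 -30.4] [-34.7  29.2] mid y -0.6005188937169645
310 211 231 [-35.1 -30.5] [-37.5  29. ] mid y -0.7197825359924419
311 211 231 [-37.9 -30.6] [-40.3  28.9] mid y -0.8390543064537486
312 211 229 [-40.7 -30.7] [-42.9  23.1] mid y -3.7831623045298812
313 211 226 [-43.5 -30.8] [-45.4  14.5] mid y -8.143630373820615
314 211 217 [-46.3 -31. ] [-47.2 -11.1] mid y -21.013255914495407
315 211 217 [-49.2 -31.1] [-50.  -11.2] mid y -21.13337845740073
```

```bash
python3 -m crank '[[0.04,0,0,0,0,0,0.4],[0.08,0,0,0,0,0,0.4],[0.12,0,0,0,0,0,0.4],[0.16,0,0,0,0,0,0.4],[0.2,0,0,0,0,0,0.4],[0.24,0,0,0,0,0,0.4],[0.28,0,0,0,0,0,0.4],[0.32,0,0,0,0,0,0.4],[0.36,0,0,0,0,0,0.4],[0.4,0,0,0,0,0,0.4],[0.44,0,0,0,0,0,0.4],[0.44,0,0,0,0,0,0.4]]'
python3 look.py s8
python3 - <<'E'
from h import *
p=imaging.read_camera("top"); np.save("toplast.npy",p,allow_pickle=True)
cv2.imwrite("pics/t8.png",cv2.resize(p["pixels"][170:280,215:395],None,fx=4.4,fy=4.4,interpolation=cv2.INTER_CUBIC)[:,:,::-1])
E
python3 panel.py 200 236 272 292
```

```text
time: 11.65
eef_pos: [0.5197, -0.0232, 0.0399]
tcp_rot: [0.712, 0.702, 0.0, -0.001]
contact_force: [1.0, 0.4, -0.2]
opening: 0.403
11.65 [ 0.5197 -0.0232  0.0399] [ 1.   0.4 -0.2]
tcp dock [-0.0561  0.0001]
272 0
273 0
274 0
275 0
276 211 229 [ 60.4 -26.4] [57.9 27.4] mid y 0.5099841658048963
277 209 230 [ 57.9 -32.2] [55.  30.1] mid y -1.0397284646466485
278 209 230 [ 55.1 -32.3] [52.2 30. ] mid y -1.1589081301598423
279 209 230 [ 52.3 -32.4] [49.4 29.9] mid y -1.2780959114001433
280 209 230 [ 49.5 -32.5] [46.6 29.8] mid y -1.397291809196604
281 210 230 [ 46.5 -29.8] [43.8 29.6] mid y -0.09540431926788528
282 209 230 [ 43.9 -32.8] [41.  29.5] mid y -1.6357079577745726
283 210 230 [ 40.9 -30.1] [38.2 29.4] mid y -0.3337189748815028
284 210 230 [ 38.1 -30.2] [35.4 29.3] mid y -0.45288847499598184
285 209 230 [ 35.4 -33.1] [32.6 29.2] mid y -1.9933930755444838
286 210 230 [ 32.5 -30.4] [29.8 29. ] mid y -0.691251823985505
287 210 229 [ 29.7 -30.5] [27.1 26.1] mid y -2.221648285297624
288 210 225 [ 26.9 -30.7] [24.8 14.7] mid y -7.990806234730076
289 210 216 [ 24.1 -30.8] [ 23.2 -10.9] mid y -20.851573481334157
290 210 216 [ 21.3 -30.9] [ 20.4 -11. ] mid y -20.971608819027733
291 210 215 [ 18.4 -31. ] [ 17.7 -14. ] mid y -22.50990525198881
```

View pics/s8.png

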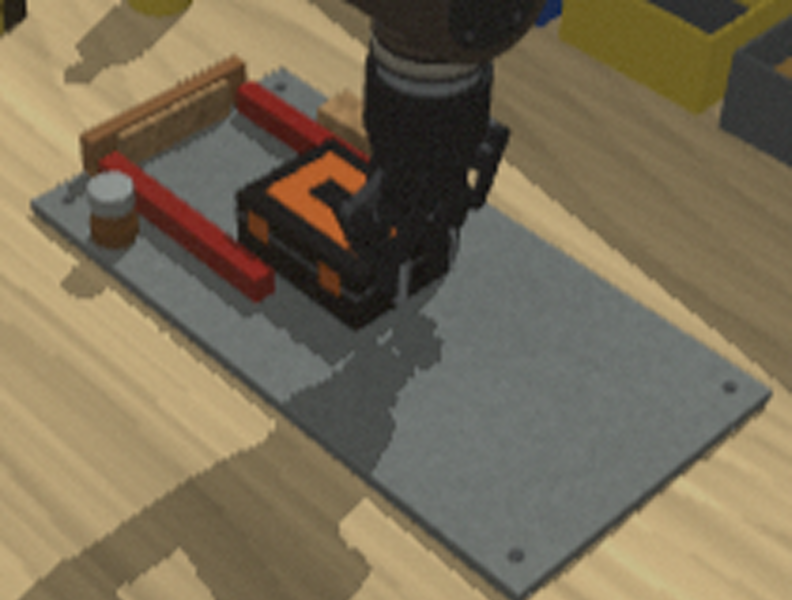

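View pics/t8.png

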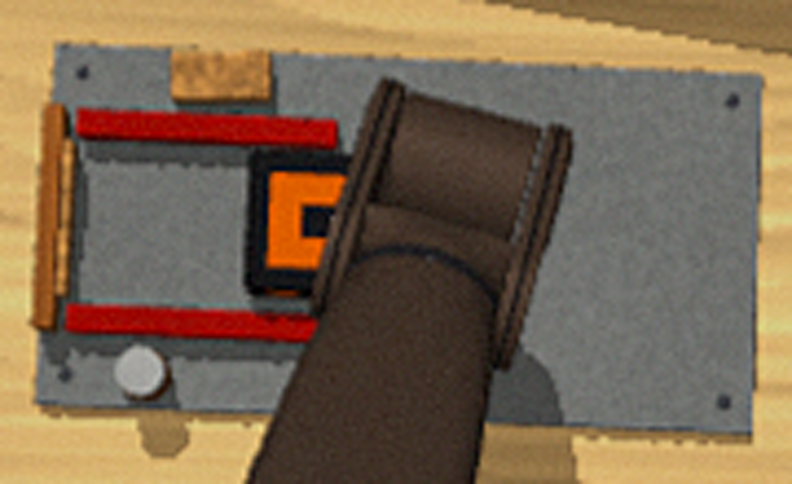

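```bash
python3 -m crank '[[0.04,0,0,0,0,0,0.4],[0.08,0,0,0,0,0,0.4],[0.12,0,0,0,0,0,0.4],[0.16,0,0,0,0,0,0.4],[0.2,0,0,0,0,0,0.4],[0.24,0,0,0,0,0,0.4],[0.28,0,0,0,0,0,0.4],[0.32,0,0,0,0,0,0.4],[0.36,0,0,0,0,0,0.4],[0.4,0,0,0,0,0,0.4],[0.44,0,0,0,0,0,0.4],[0.44,0,0,0,0,0,0.4]]'
python3 look.py s9
python3 - <<'E'
from h import *
p=imaging.read_camera("top"); np.save("toplast.npy",p,allow_pickle=True)
cv2.imwrite("pics/t9.png",cv2.resize(p["pixels"][170:280,215:395],None,fx=4.4,fy=4.4,interpolation=cv2.INTER_CUBIC)[:,:,::-1])
E
python3 panel.py 205 236 249 266
```

```text
time: 12.95
eef_pos: [0.5208, 0.0426, 0.0401]
tcp_rot: [0.712, 0.702, 0.0, -0.0]
contact_force: [-0.9, -0.9, 0.2]
opening: 0.397
12.95 [0.5208 0.0426 0.0401] [-0.9 -0.9  0.2]
tcp dock [ 0.0098 -0.0001]
249 0
250 0
251 0
252 221 228 [126.3   4.8] [125.1  27.4] mid y 16.118724433020315
253 208 229 [125.4 -32.1] [122.2  30.1] mid y -1.0110128792714779
254 208 229 [122.6 -32.3] [119.4  30. ] mid y -1.1301147450463258
255 208 229 [119.8 -32.4] [116.6  29.9] mid y -1.2492247160222547
256 208 229 [116.9 -32.5] [113.8  29.8] mid y -1.3683427930266099
257 209 229 [114.  -29.8] [111.   29.6] mid y -0.06729937218137394
258 209 229 [111.2 -29.9] [108.2  29.5] mid y -0.1863748772641003
259 209 229 [108.4 -30. ] [105.4  29.4] mid y -0.3054584861426033
260 209 229 [105.6 -30.1] [102.6  29.3] mid y -0.42455019964442897
261 209 229 [102.8 -30.3] [99.8 29.2] mid y -0.5436500185967432
262 208 228 [100.1 -33.2] [97.2 26.2] mid y -3.493456962508848
263 209 224 [ 97.2 -30.5] [94.9 14.8] mid y -7.838189671237236
264 209 215 [ 94.4 -30.6] [ 93.4 -10.8] mid y -20.690110807734158
265 209 214 [ 91.6 -30.7] [ 90.7 -13.7] mid y -22.227276607973373
```

View pics/s9.png

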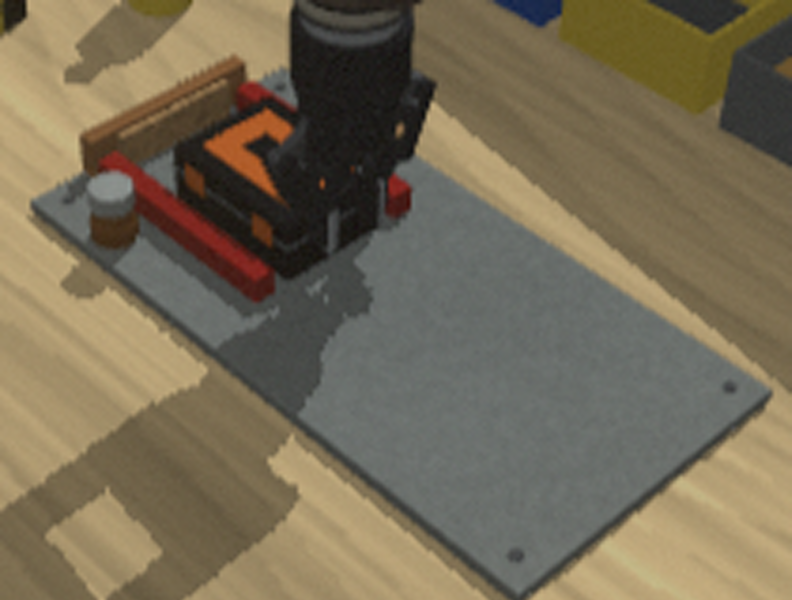

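View pics/t9.png

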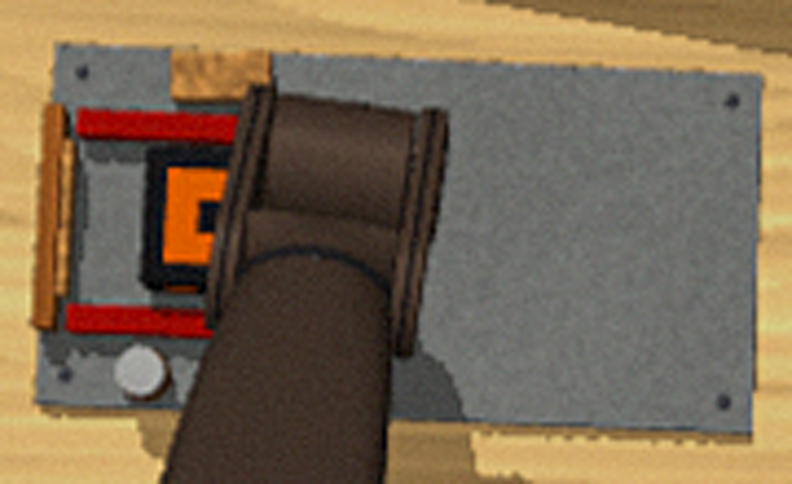

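```bash
python3 -m crank '[[0.035,0,0,0,0,0,0.4],[0.07,0,0,0,0,0,0.4],[0.105,0,0,0,0,0,0.4],[0.14,0,0,0,0,0,0.4],[0.175,0,0,0,0,0,0.4],[0.21,0,0,0,0,0,0.4],[0.24,0,0,0,0,0,0.4],[0.26,0,0,0,0,0,0.4],[0.28,0,0,0,0,0,0.4],[0.29,0,0,0,0,0,0.4],[0.29,0,0,0,0,0,0.4]]'
python3 -m crank '[[0.01,0,0,0,0,0,0.4],[0.02,0,0,0,0,0,0.4],[0.02,0,0,0,0,0,0.4]]'
python3 look.py s10
```

```text
time: 14.15
eef_pos: [0.5215, 0.0853, 0.0401]
tcp_rot: [0.712, 0.702, 0.0, -0.0]
contact_force: [0.2, -1.9, 0.4]
opening: 0.397
time: 14.45
eef_pos: [0.5216, 0.088, 0.0401]
tcp_rot: [0.712, 0.702, 0.0, -0.0]
contact_force: [0.5, -2.7, 0.3]
opening: 0.4
14.45 [0.5216 0.088  0.0401] [ 0.5 -2.7  0.3]
tcp dock [ 0.0552 -0.0002]
```

View pics/s10.png

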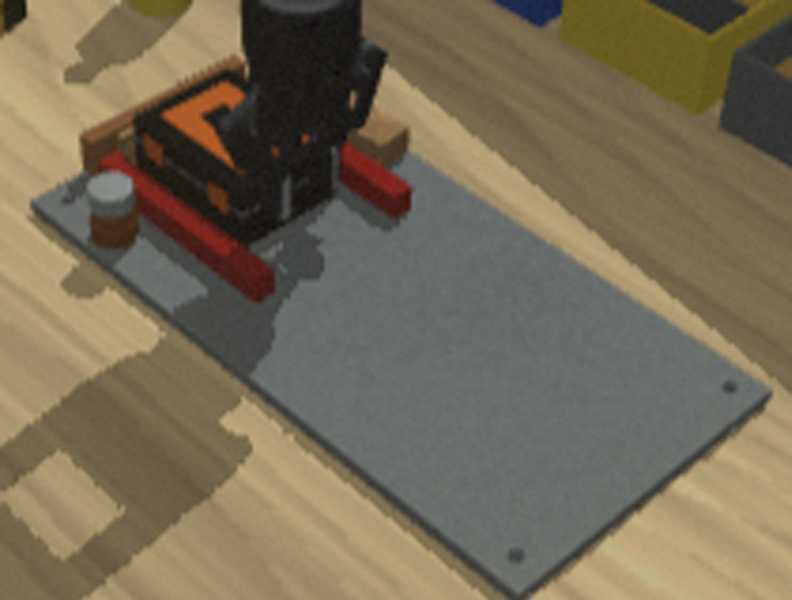

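```bash
for i in 1; do python3 -m crank '[[0.01,0,0,0,0,0,0.4],[0.02,0,0,0,0,0,0.4],[0.02,0,0,0,0,0,0.4]]'; done
python3 -m crank '[[0.007,0,0,0,0,0,0.4],[0.014,0,0,0,0,0,0.4],[0.014,0,0,0,0,0,0.4]]'
```

```text
time: 14.8
eef_pos: [0.5216, 0.0911, 0.0401]
tcp_rot: [0.712, 0.702, 0.0, -0.0]
contact_force: [0.0, -2.6, 0.3]
opening: 0.399
time: 15.1
eef_pos: [0.5216, 0.0922, 0.0401]
tcp_rot: [0.712, 0.702, -0.001, 0.001]
contact_force: [0.0, -6.2, 0.9]
opening: 0.4
```

```bash
python3 -m crank '[[0.007,0,0,0,0,0,0.4],[0.01,0,0,0,0,0,0.4],[0.01,0,0,0,0,0,0.4]]'
python3 -m crank '[[0.007,0,0,0,0,0,0.4],[0.01,0,0,0,0,0,0.4],[0.01,0,0,0,0,0,0.4]]'
python3 look.py s11
```

```text
time: 15.4
eef_pos: [0.5216, 0.0923, 0.0402]
tcp_rot: [0.712, 0.703, -0.002, 0.001]
contact_force: [-0.9, -13.3, 2.5]
opening: 0.399
time: 15.7
eef_pos: [0.5216, 0.0923, 0.0402]
tcp_rot: [0.711, 0.703, -0.003, 0.002]
contact_force: [-2.3, -17.3, 2.4]
opening: 0.4
15.7 [0.5216 0.0923 0.0402] [ -2.3 -17.3   2.4]
tcp dock [ 0.0595 -0.0001]
```

View pics/s11.png

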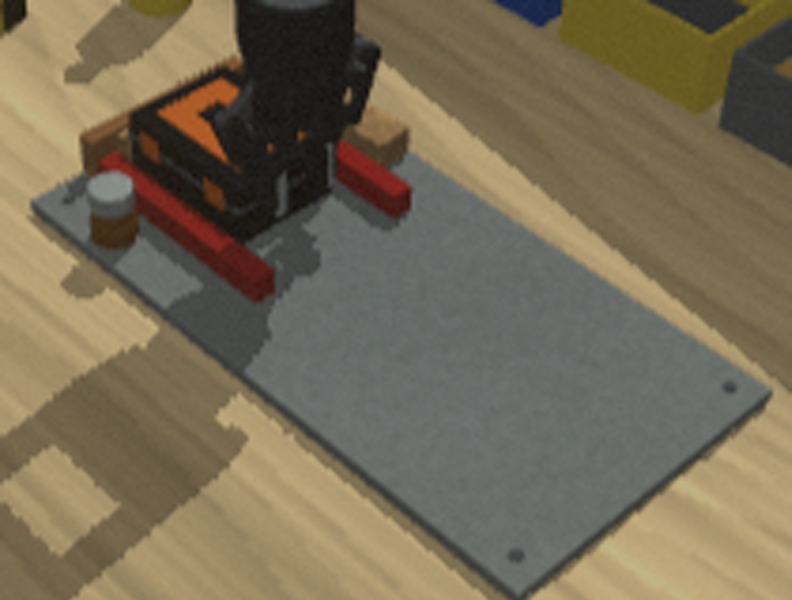

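The tool has stalled at dock x = 59.5 mm with the push force rising to 17 N, so the case is seated against the stop. I'm backing straight out of the lane, then rising.

```bash
python3 -m crank '[[-0.03,0,0,0,0,0,0.4],[-0.1,0,0,0,0,0,0.4],[-0.25,0,0,0,0,0,0.4],[-0.45,0,0,0,0,0,0.4],[-0.65,0,0,0,0,0,0.4],[-0.65,0,-0.2,0,0,0,0.4],[-0.75,0,-0.5,0,0,0,0.4],[-0.9,0,-0.8,0,0,0,0.4],[-1,0,-1,0,0,0,0.4],[-1,0,-1,0,0,0,0.4]]'
python3 -m crank '[[-0.3,0,0,0,0,0,0.4],[-0.6,0,0,0,0,0,0.4],[-0.9,0,0,0,0,0,0.4],[-1,0,0,0,0,0,0.4],[-1,0,0,0,0,0,0.4]]'
python3 look.py s12
python3 - <<'E'
from h import *
p=imaging.read_camera("top"); np.save("toplast.npy",p,allow_pickle=True)
cv2.imwrite("pics/t12.png",cv2.resize(p["pixels"][170:280,215:395],None,fx=4.4,fy=4.4,interpolation=cv2.INTER_CUBIC)[:,:,::-1])
E
python3 panel.py 200 236 232 270
```

```text
time: 16.75
eef_pos: [0.5229, -0.0559, 0.1963]
tcp_rot: [0.712, 0.702, 0.003, 0.005]
contact_force: [0.7, 0.2, 1.1]
opening: 0.399
time: 17.25
eef_pos: [0.5171, -0.2049, 0.1888]
tcp_rot: [0.713, 0.701, 0.0, -0.001]
contact_force: [0.5, -0.1, 0.5]
opening: 0.403
17.25 [ 0.5171 -0.2049  0.1888] [ 0.5 -0.1  0.5]
tcp dock [-2.377e-01  2.000e-04]
232 0
233 0
234 1
235 209 228 [175.6 -27.1] [172.6  29.4] mid y 1.1416430409515854
236 208 228 [173.  -30.1] [169.8  29.3] mid y -0.3962484818631751
237 207 228 [170.3 -33.1] [167.   29.2] mid y -1.9347543743185653
238 207 228 [167.5 -33.2] [164.2  29.1] mid y -2.0538433225431127
239 208 228 [164.6 -30.5] [161.4  28.9] mid y -0.753339139911704
240 208 228 [161.8 -30.6] [158.6  28.8] mid y -0.8723855530049249
241 208 228 [159.  -30.7] [155.8  28.7] mid y -0.991440064347028
242 208 228 [156.2 -30.8] [153.   28.6] mid y -1.1105026747642945
243 208 228 [153.4 -30.9] [150.2  28.5] mid y -1.229573385083274
244 208 228 [150.6 -31.1] [147.5  28.4] mid y -1.3486521961305868
245 208 228 [147.8 -31.2] [144.7  28.2] mid y -1.4677391087327951
246 208 228 [145
[... 675 characters left out ...]
8  29.8] mid y -1.3683427930266099
257 209 229 [114.  -29.8] [111.   29.6] mid y -0.06729937218137394
258 208 229 [111.3 -32.7] [108.2  29.5] mid y -1.6066032684310496
259 208 229 [108.5 -32.9] [105.4  29.4] mid y -1.7257456684863826
260 208 229 [105.7 -33. ] [102.6  29.3] mid y -1.8448961778809014
261 208 229 [102.9 -33.1] [99.8 29.2] mid y -1.9640547974426763
262 209 229 [100.  -30.4] [97.  29.1] mid y -0.6627579438271347
263 209 229 [ 97.2 -30.5] [94.2 28.9] mid y -0.7818739761632827
264 209 229 [ 94.4 -30.6] [91.5 28.8] mid y -0.9009981164329126
265 209 229 [ 91.6 -30.7] [88.7 28.7] mid y -1.0201303654639133
266 209 228 [ 88.8 -30.9] [86.  25.8] mid y -2.549738345214619
267 2
268 0
269 0
```

View pics/s12.png

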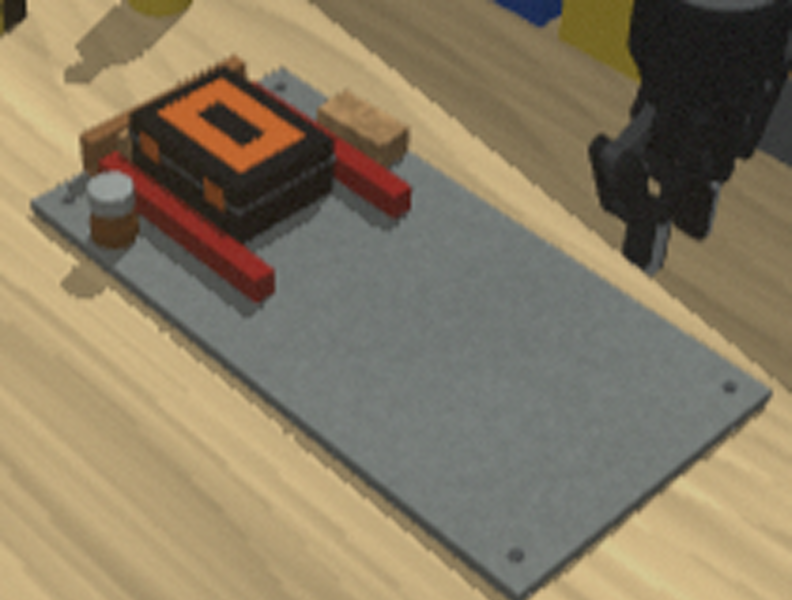

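View pics/t12.png

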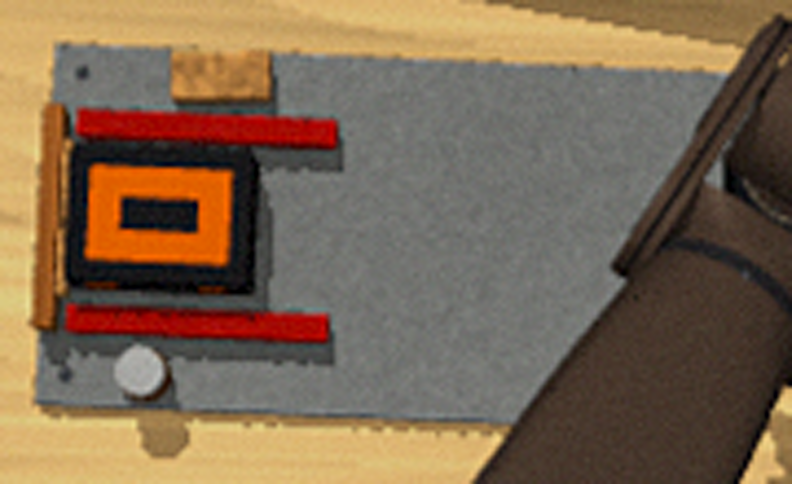

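The pictures show the case square in the lane and flush with the cork stop. The panel in the top crop spans (85–237, 163–265), which puts its centre at about dock (131, -1) mm. The jar and sanding block haven't moved, and the gripper is well clear.

Run:
```python
from h import *
s=telemetry.get_state(); print(s["time"],np.abs(s["dq"]).max(),s["contact_force"]); print(ticket.sign_off())
```

```text
17.35 0.02195410208826984 [-0.14436155  0.87468563 -0.53131921]
the job is handed in; nothing more can be done
None
```

The case is home against the cork stop, and I handed the job in at 17.35 s of the 61 s allowed.

**What I did:** I nudged the case about 18 mm sideways onto the lane's centre line with shut fingers. Then I pushed it from behind with two spread fingers, their tips kept about 6 mm above the rail tops. At the end the tool stopped moving while the push force rose to about 17 N, so the case was against the stop. I backed straight out and rose clear.

**Last checks:**
- **Position:** in the top view the case centre is at about dock (131, -1) mm, against a home of (130, 0). It lies square to the lane, with about 9 mm or more clear of each rail; at 1 to 2 mm accuracy, the 1 mm offset is within error.
- **Rails and bystanders:** neither the case nor the fingers came close to a rail in any picture. The jar and sanding block look unmoved. I did not re-check the items on the bench one by one, but the arm passed well clear of them.
- **Robot:** it is touching nothing, with contact force at noise level.

**Disagreement:** the two cameras differed by about 3 to 5 mm on the case's sideways position. I relied on the top view for the final approach.

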